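# Scrape a leftover stir bar off a tilted tray

### The job

Take the orange scraper from its black rest and use its edge to sweep the white stir bar down its lane of the tilted green tray, over the open lip and into the blue collecting box. Push the bar only with the scraper, not with the fingers, and leave the brass fitting where it lies in the other lane. Then put the scraper back into its rest and let go.

Things in the scene. Friction and masses are not known exactly. Their poses are not given: they have to be found in the camera images.
- scraper_grip (a point): Orange scraper, loose, upright (sizes in mm). Point: mid-handle, 82 mm above the blade edge. z up, y along edge. Handle 24 (x) x 40 (y) x 56 high; collar 36x50x10 under it; blade 4 thick, 70 wide (y), 42 high. Its collar hangs on a fixed black rest 60x112x46, slot 20 (x) x 90 (y), blade in the slot's middle. Where this point is at the start it belongs at the end. 0.12 kg
- tray: Fixed green metal tray (sizes in mm); origin on worktop, z up (level), x uphill, y across. Floor z = 78 + 0.2126 x (mm; 12 deg) from open lip x=-73 to end wall x=70. Two lanes 96 wide centred y=+50, -50; walls 22 above floor, 4 thick. Open blue box below the lip: inside x -147..-58, y -98..98, floor z 7, rim z 46
- bar_center (a point): White stir bar, loose, 20 g, 8 mm thick, 40 mm long; point at its centre, y along it. It lies roughly crosswise in one of the tray's two lanes (either), near x = +10 mm of the tray, up to 12 mm off the lane's middle, held on the slope only by friction
- tee_center (a point): Brass tee fitting, loose, 60 g, 34 x 44 x 16 mm; point at its centre. It lies in the tray's other lane and must stay there

How it is judged:
On the way, in this order (a step that is already met when the one before it is completed fails the run):
1. the scraper's edge pushes the stir bar (contact force between scraper and bar above 0.02 N), for 0.05 s.
2. the stir bar is in the collecting box (x of bar_center in the frame of tray between -0.15 and -0.055 m and y of bar_center in the frame of tray between -0.1 and 0.1 m and z of bar_center in the frame of tray below 0.046 m), for 0.2 s.
At the end, for the whole second after the job is handed in: The stir bar lies inside the collecting box below its rim; the scraper hangs still and upright (within 10 degrees) in its rest, within 20 mm of where it hung at the start, let go; the brass fitting is within 20 mm of where it lay (all of step 2 and distance of each of scraper_grip, tee_center from where it was at the start of the episode below 0.02 m and angle between scraper_grip's own z axis and vertical below 0.18 rad and linear speed of scraper below 0.02 m/s); the robot touches nothing.
It fails at once if the fingers or arm push or hold the stir bar (contact force between any of the fingers, the arm and bar above 0.5 N).
It fails at once if the brass fitting is moved from its place by more than 30 mm (distance of tee_center from where it was at the start of the episode above 0.03 m).
It also fails if it takes over 45 s, if anything falls off the work surface, if the arm or the gripper's body presses on something with over 40 N, if the wrist force passes 120 N, or if a joint passes its speed limit or range.

### The arm

A 6-joint arm with a two-finger parallel gripper is mounted at the origin on a cart in front of the work surface, level with it; the furniture and walls round the work are solid. World frame = base frame: x ahead of the robot, y to its left, z up, the work surface at z = 0. Lengths are in m, angles in rad, forces in N, time in s.
With the tool pointing down it reaches from about 0.3 to 0.875 m from the base axis. Payload 6.4 kg.
Tool frame: the origin (TCP) lies on the mounting face of the last link; the fingertips stand 173 mm ahead of it and the grasp point (between the pads) lies 155 mm ahead of it (ctrl.tip_reach is the distance from the TCP to the fingertips, in m); z points along the fingers, y is the line along which they close (so a half turn about z gives the same grasp; the last joint's range is limited). The gripper opens to 85 mm and grips with 20 to 120 N. Pads are 22 mm wide; open, the fingers measure 114 mm over their backs; the gripper's body (76 mm by 85 mm) begins 54 mm behind the grasp point. The pads swing forward as they close: fully open they stand 13 mm farther back than shut.
Start: joints at [0.921, 0.181, 1.607, -0, 1.354, -0.206], TCP at [0.247, 0.519, 0.405] pointing down, gripper open.
Joint ranges: [-2.99, 2.99], [-0.89, 2.07], [0.3, 2.58], [-1.14, 4.28], [0, 2.63], [-3.12, 3.12]. Speed limits (rad/s): [2.57, 2.57, 3.01, 3.14, 3.14, 3.14].

### API

Orientations are given as a unit quaternion [w, x, y, z].
In Python, from bench import ctrl gives the robot as it stands.
- The arm moves only by the shell command python3 -m pendant 'ROWS'. ROWS is JSON, a list that holds one entry, the list of rows, each a list of 7 numbers: the opening, from 0 (shut) to 1 (fully open), then the shift along the tool's x, y, z in mm, then the turn, a rotation vector about the tool's x, y, z in rad. A call has 1 to 5 rows; each row is the pose to reach, as a shift and turn from the pose commanded when the call began, along the tool's axes at that moment; what a row does not reach only later rows make up. A row lasts 1/12 s, in which the tool goes at most 41.7 mm and 7.16 degrees, less where a joint would pass 70% of its speed; a pose out of reach is approached as far as the arm can. A call with a gripper value outside its range is refused whole. The fingers move at their own pace and stop on an object; the grip force is fixed at half the most. Time passes only in rows, so rows that repeat a pose let the fingers close. It gives the time, the measured TCP pose, the force, the opening and the grip force at its end, in the units of the state.
- ctrl.get_obs(): the state, without advancing time (a new reading comes with each control period).
- ctrl.camera(name): name is "side" or "top"; returns the picture (480x640x3 uint8, red, green, blue); there is no depth.
- ctrl.camera_params(name): a dict with "mtx" (3x3 intrinsics, pixels), "world_from_camera" (4x4, takes a point from camera to world coordinates). Camera axes: x right, y down, z forward; pixel columns grow to the right and rows downward; lengths in m; the calibration is good to about 2 mm. A picture is of the moment at which its call begins. camera_params takes no time and is no camera call.
- ctrl.hand_in(): hands the job in; it is judged then, once.
Trained networks look in the newest picture that a camera, given by its name, has taken for a name from the list of things; names that differ only in an ending like _2 or _b are one class to them, and where a whole thing is asked for, a point or a joint stands for the part that bears it (a point fixed in the world has none). Each returns a list of dicts, best first, with "confidence" (0 to 1); they miss things now and then, are a little off and sometimes report something else, mostly with a low value. They report only what shows in the picture. A call takes as long as a camera call.
- ctrl.boxes_of(camera, name): "point" ([column, row] as shares, 0 to 1, of the picture: columns of its width, rows of its height, amid what is visible of it).
The state is a dict: "time_s": time; "q": joint angles; "dq": joint speeds; "joint_efforts": joint torques, N m; "eef_pos": TCP position; "eef_rot": TCP orientation; "wrist_force": force on the tool from outside, world axes, zero at the start; "torque": the same for the moment, N m; "opening": opening from 0.0 (shut) to 1.0 (fully open); "grasp_force": force on a finger pad.
Only numpy, scipy, OpenCV 4.12 (cv2) and the standard library are available. Lean on these libraries where they do the work, as an engineer would, in place of code of your own. Each camera call takes 0.05 s, during which the arm holds its last target. There are 200 camera calls.

## Working session

There is one attempt and no reset: what is moved stays moved. The work goes in short steps, Python scripts to look and compute and a shell command to move; the robot and the scene stay as the last step left them, time stands still between calls to the robot, and variables do not carry over. Pictures are saved under pics/ and viewed, at most 10 in all, crops included, and the job is handed in when it is done.

```bash
mkdir -p pics
python3 - <<'E'
from bench import ctrl
import cv2
for c in ("top","side"):
    im=ctrl.camera(c); cv2.imwrite(f"pics/{c}0.png",im[:,:,::-1])
    p=ctrl.camera_params(c); print(c,p["mtx"],p["world_from_camera"])
    for n in("scraper_grip","tray","bar_center","tee_center"):
        print(n,[( [round(d["point"][0]*640,1),round(d["point"][1]*480,1)],round(d["confidence"],2)) for d in ctrl.boxes_of(c,n)][:3])
o=ctrl.get_obs();print(o["time_s"],o["eef_pos"],o["eef_rot"],o["opening"])
E
```

```text
top [[584.01359754   0.         322.78678274]
 [  0.         584.01359754 237.47674619]
 [  0.           0.           1.        ]] [[-0.02520803 -0.98655726  0.16145997  0.35663493]
 [-0.99943483  0.02846392  0.01788368  0.06233362]
 [-0.02223906 -0.1609179  -0.98671721  1.25021774]
 [ 0.          0.          0.          1.        ]]
scraper_grip []
tray [([409.5, 261.2], 0.89)]
bar_center [([428.8, 229.3], 0.59)]
tee_center [([383.0, 233.2], 0.56)]
side [[503.62991237   0.         327.99822177]
 [  0.         503.62991237 234.4687649 ]
 [  0.           0.           1.        ]] [[ 0.96275975 -0.23313652  0.13689787  0.3942228 ]
 [-0.27016103 -0.84894965  0.45419986 -0.31596147]
 [ 0.01032882 -0.47426981 -0.88031895  0.8249225 ]
 [ 0.          0.          0.          1.        ]]
scraper_grip [([316.1, 147.4], 0.72)]
tray [([353.1, 333.2], 0.81)]
bar_center [([392.6, 337.7], 0.63)]
tee_center [([368.2, 283.0], 0.8)]
0.5 [0.24688746 0.51931268 0.40464609] [ 1.92968330e-06  2.20091583e-01  9.75479213e-01 -2.17003127e-05] 1.001503642461333
```

View pics/top0.png

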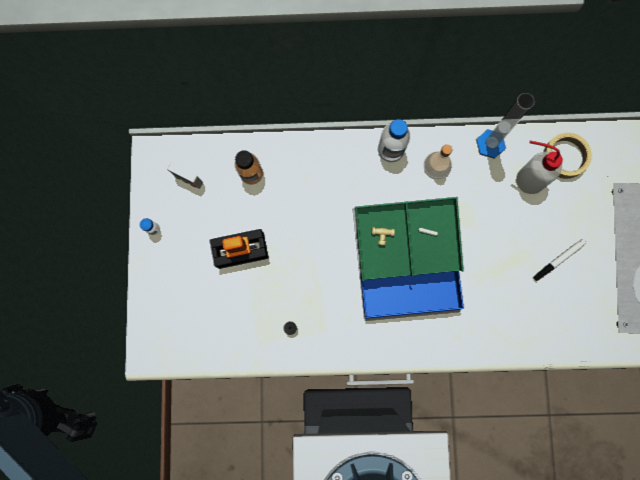

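View pics/side0.png

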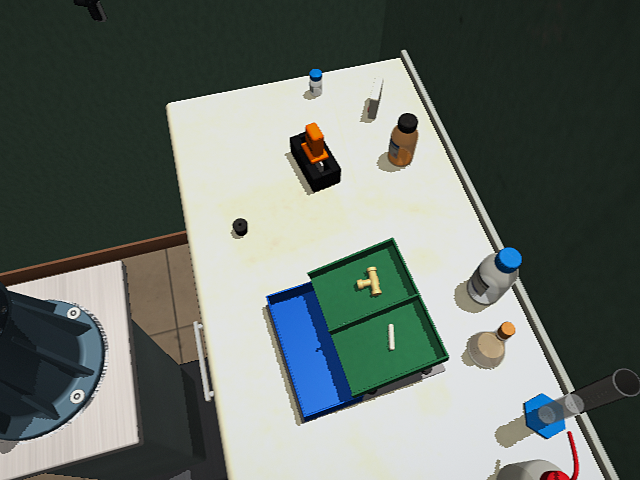

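The top view shows the tray at columns 356–463, rows 198–318. The bar is in the right (−y) lane at (429,231) and the tee is in the left lane at (383,234). The scraper and rest are at (239,248). The side view agrees: bar (392,337), tee (369,283), scraper (315,145). Next I'll fit the poses by silhouette.

```bash
cat > fit.py <<'E'
import numpy as np, cv2, itertools
from bench import ctrl
from scipy.optimize import minimize
P={c:ctrl.camera_params(c) for c in("top","side")}
def proj(c,X):
    W=np.linalg.inv(P[c]["world_from_camera"]); Y=X@W[:3,:3].T+W[:3,3]
    u=Y@P[c]["mtx"].T; return u[:,:2]/u[:,2:]
def ray(c,uv,z):
    W=P[c]["world_from_camera"]; d=W[:3,:3]@np.linalg.solve(P[c]["mtx"],[uv[0],uv[1],1]); o=W[:3,3]
    return o+d*(z-o[2])/d[2]
def T(p,X):
    c,s=np.cos(p[2]),np.sin(p[2]); return X@np.array([[c,s,0],[-s,c,0],[0,0,1]])+[p[0],p[1],0]
def box(x,y,z): return np.array(list(itertools.product(x,y,z)))/1000.
def cost(p,parts,masks):
    e=0
    for c,m in masks.items():
        im=np.zeros((480,640),np.uint8)
        out=np.zeros((480*4,640*4),np.uint8)
        for X in parts:
            h=cv2.convexHull(proj(c,T(p,X)).astype(np.float32))
            cv2.fillConvexPoly(out,np.round((h+.5)*64).astype(np.int32),255,shift=4)
        im=cv2.resize(out,(640,480),interpolation=cv2.INTER_AREA)
        e+=np.abs(im.astype(float)-m).sum()/255
    return e
def fit(parts,masks,p0):
    S=np.array([[0,0,0],[.02,0,0],[0,.02,0],[0,0,.15]])
    for k in (1,.3): 
        r=minimize(cost,p0,(parts,masks),method="Nelder-Mead",options=dict(initial_simplex=S*k+p0,xatol=1e-5,fatol=.1)); p0=r.x
    return r.x,r.fun
fl=lambda x:78+.2126*x
rest=[box((-30,30),(-56,56),(0,46)),box((-18,18),(-25,25),(46,56)),box((-12,12),(-20,20),(56,112))]
tray=[np.array([(x,y,fl(x)+d) for x,y,d in itertools.product((-73,74),(-102,102),(0,22))])/1000]
E
python3 - <<'E'
from fit import *
M={},{}
G={}
for c in P:
    im=cv2.imread(f"pics/{c}0.png"); h,s,v=cv2.split(cv2.cvtColor(im,cv2.COLOR_BGR2HSV))
    roi=np.zeros((480,640),bool)
    if c=="top": roi[215:285,195:285]=1
    else: roi[110:200,270:355]=1
    a=roi&((v<70)|((h<20)&(s>150)))
    a=cv2.morphologyEx(a.astype(np.uint8)*255,cv2.MORPH_CLOSE,np.ones((7,7)))
    M[0][c]=a
    g=((h>55)&(h<85)&(s>100)&(v>40)).astype(np.uint8)
    n,l,st,_=cv2.connectedComponentsWithStats(cv2.morphologyEx(g,cv2.MORPH_CLOSE,np.ones((9,9))))
    k=1+st[1:,4].argmax(); pts=np.argwhere(l==k)[:,::-1].astype(np.int32)
    m=np.zeros((480,640),np.uint8); cv2.fillConvexPoly(m,cv2.convexHull(pts),255); M[1][c]=m
    cv2.imwrite(f"pics/m_{c}.png",np.maximum(a,m))
    print(c,(a>0).sum(),(m>0).sum())
p0=[*ray("top",(239,248),.03)[:2],0.1]; t0=[*ray("top",(410,245),.08)[:2],0]
for nm,parts,m,q in(("rest",rest,M[0],p0),("tray",tray,M[1],t0)):
    for mm in(m,{"top":m["top"]},{"side":m["side"]}): print(nm,list(mm),*[np.round(x,4) for x in fit(parts,mm,np.array(q))])
pt,_=fit(tray,M[1],np.array(t0))
for n,uv in(("bar",{"top":(428.8,231.5),"side":(391.6,337.7)}),("tee",{"top":(383,235),"side":(370,282)})):
    for c in P:
        z=.084
        for _ in range(5):
            X=ray(c,uv[c],z); d=X[:2]-pt[:2]; cs,sn=np.cos(pt[2]),np.sin(pt[2]); x=cs*d[0]+sn*d[1]; y=-sn*d[0]+cs*d[1]; z=(fl(x*1000)+(4 if n=="bar" else 8))/1000
        print(n,c,X,"tray",x,y)
for c in P:
    im=cv2.imread(f"pics/{c}0.png")
    pr,_=fit(rest,M[0],np.array(p0))
    for p,parts in((pt,tray),(pr,rest)):
        for X in parts: cv2.polylines(im,[np.int32(cv2.convexHull(proj(c,T(p,X)).astype(np.float32)))],1,(255,0,255))
    im=im[180:330,190:490] if c=="top" else im[100:430,240:460]
    cv2.imwrite(f"pics/ov_{c}.png",cv2.resize(im,None,fx=1.8 if c=="side" else 2.6,fy=1.8 if c=="side" else 2.6,interpolation=0))
E
```

```text
top 1633 7664
side 2109 13236
rest ['top', 'side'] [0.538  0.2642 0.1505] 302.1373
rest ['top'] [0.538  0.2626 0.1835] 123.8941
rest ['side'] [0.5379 0.266  0.147 ] 158.4039
tray ['top', 'side'] [ 0.5382 -0.0872  0.0664] 712.5569
tray ['top'] [ 0.5382 -0.0882  0.0727] 259.8824
tray ['side'] [ 0.5375 -0.0854  0.0643] 375.6706
bar top [ 0.55341072 -0.13072994  0.08461772] tray 0.012312869975260547 -0.04447611638132688
bar side [ 0.55396964 -0.12939397  0.08475513] tray 0.012959225045863911 -0.043180190163362164
tee top [ 0.54822978 -0.03788074  0.08882878] tray 0.013305683884232183 0.04851221010531525
tee side [ 0.54961262 -0.03609259  0.08914733] tray 0.014804151026079434 0.050204645318186275
```

View pics/ov_top.png

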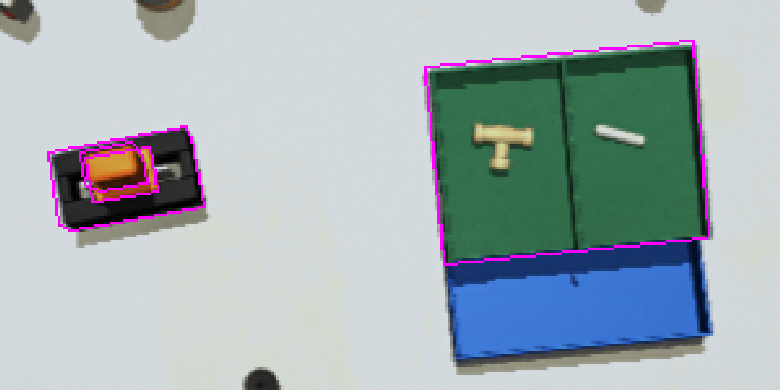

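View pics/ov_side.png

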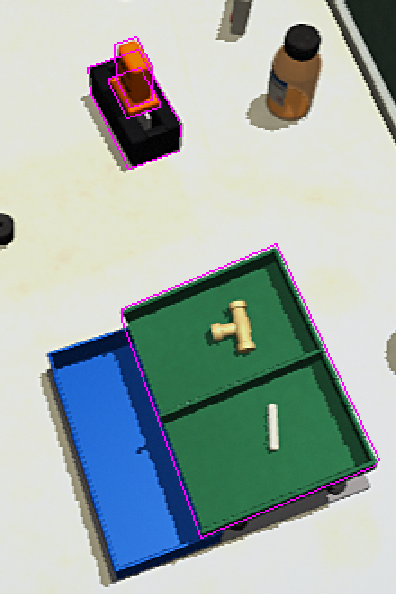

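The overlays match the rest and tray closely. The bar is at tray (+12.6, −44) mm and the tee is at about (+14, +49). I'll add a move helper and then approach the scraper, with the tool's y axis along the scraper's x.

```bash
cat > go.py <<'E'
import sys,numpy as np
from bench import ctrl
from scipy.spatial.transform import Rotation as R
# go.py x y z yaw : tool shift (mm) and turn (rad) to a downward TCP pose, tool y axis at world yaw
x,y,z,a=map(float,sys.argv[1:5]); o=ctrl.get_obs()
q=o["eef_rot"]; A=R.from_quat([q[1],q[2],q[3],q[0]])
ty=np.array([np.cos(a),np.sin(a),0]); tz=np.array([0,0,-1.]); B=R.from_matrix(np.c_[np.cross(ty,tz),ty,tz])
print("t",round(o["time_s"],2),"pos",np.round(o["eef_pos"],4),"open",round(o["opening"],3),"grip",np.round(o["grasp_force"],1),"F",np.round(o["wrist_force"],1))
print("shift",np.round(A.inv().apply(np.array([x,y,z])-o["eef_pos"])*1000,1),"turn",np.round((A.inv()*B).as_rotvec(),4))
E
python3 go.py .538 .264 .31 .1505
```

```text
t 0.5 pos [0.2469 0.5193 0.4046] open 1.002 grip 0.0 F [-0.9  0.3  0.4]
shift [-372.5 -105.6   94.7] turn [-0.      0.      0.9765]
```

```bash
python3 -m pendant '[[[1,-40,-11,10,0,0,0.1],[1,-80,-22,20,0,0,0.2],[1,-118,-33,30,0,0,0.3],[1,-156,-44,40,0,0,0.4],[1,-190,-54,48,0,0,0.5]]]'; python3 go.py .538 .264 .31 .1505
```

```text
time_s: 0.92
eef_pos: [0.3966, 0.3873, 0.3561]
eef_rot: [0.0, 0.457, 0.89, -0.0]
wrist_force: [0.5, -0.8, -0.2]
opening: 0.997
grasp_force: 0.0
t 0.92 pos [0.3966 0.3873 0.3561] open 0.997 grip 0.0 F [ 0.5 -0.8 -0.2]
shift [-182.6   43.1   46.2] turn [0.000e+00 3.000e-04 4.715e-01]
```

```bash
python3 -m pendant '[[[1,-37,9,9,0,0,0.1],[1,-74,18,18,0,0,0.2],[1,-111,27,27,0,0,0.3],[1,-148,36,36,0,0,0.4],[1,-182,43,46,0,0,0.471]]]' >/dev/null; python3 -m pendant '[[[1,0,0,0,0,0,0],[1,0,0,0,0,0,0],[1,0,0,0,0,0,0]]]'>/dev/null;  python3 go.py .538 .264 .241 .1505
```

```text
t 1.58 pos [0.5367 0.2669 0.3105] open 1.005 grip 0.0 F [-0.1 -0.2  0.1]
shift [-3.1  0.9 69.5] turn [-0.0008 -0.0003  0.0057]
```

```bash
python3 -m pendant '[[[1,-3,1,10,0,0,0.006],[1,-3,1,25,0,0,0.006],[1,-3,1,42,0,0,0.006],[1,-3,1,58,0,0,0.006],[1,-3,1,69.5,0,0,0.006]]]' >/dev/null; python3 -m pendant '[[[1,0,0,0,0,0,0],[1,0,0,0,0,0,0]]]'>/dev/null;  python3 go.py .538 .264 .241 .1505
python3 -m pendant '[[[0,0,0,0,0,0,0],[0,0,0,0,0,0,0],[0,0,0,0,0,0,0],[0,0,0,0,0,0,0],[0,0,0,0,0,0,0]]]'>/dev/null;python3 -m pendant '[[[0,0,0,0,0,0,0],[0,0,0,0,0,0,0],[0,0,0,0,0,0,0],[0,0,0,0,0,0,0],[0,0,0,0,0,0,0]]]'>/dev/null; python3 go.py .538 .264 .341 .1505; python3 -c "
from bench import ctrl;import cv2
a=ctrl.camera('side')[80:230,230:400,::-1];cv2.imwrite('pics/g1.png',cv2.resize(a,None,fx=3,fy=3))"
```

```text
t 2.17 pos [0.5376 0.2646 0.2407] open 1.0 grip 0.0 F [-1.1  0.2  1. ]
shift [-0.7  0.3 -0.3] turn [-0.0014  0.0001  0.0008]
t 3.0 pos [0.5387 0.2641 0.2419] open 0.273 grip 59.5 F [-0.9 -0.7  5.4]
shift [  0.1  -0.6 -99.1] turn [ 0.001  -0.0001 -0.0005]
```

View pics/g1.png

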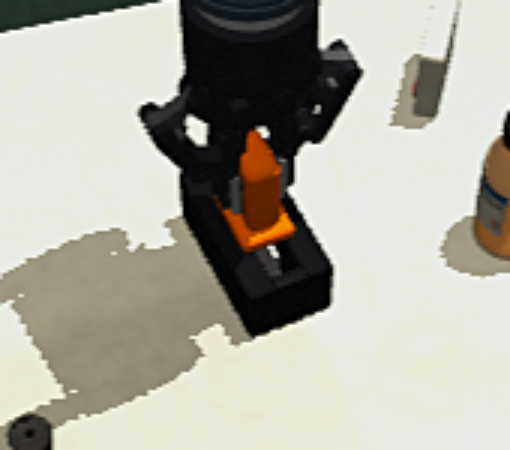

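Scraper gripped: the opening reads 23 mm against a 24 mm handle, at 60 N. The edge is 238 mm below the TCP. Lift and transfer next.

```bash
python3 -m pendant '[[[0,0,0,-15,0,0,0],[0,0,0,-40,0,0,0],[0,0,0,-70,0,0,0],[0,0,0,-105,0,0,0],[0,0,0,-140,0,0,0]]]' >/dev/null; python3 -m pendant '[[[0,0,0,0,0,0,0],[0,0,0,0,0,0,0]]]'>/dev/null;  python3 go.py .579 -.1325 .38 .066
```

```text
t 3.63 pos [0.5389 0.2642 0.3835] open 0.277 grip 59.1 F [-0.1  0.1 -1.9]
shift [-398.2  -19.7    3.2] turn [ 0.0047 -0.0007  0.0841]
```

```bash
python3 -m pendant '[[[0,-25,-1,0,0,0,0.01],[0,-60,-3,0,0,0,0.02],[0,-95,-5,0,0,0,0.03],[0,-130,-6,0,0,0,0.04],[0,-165,-8,0,0,0,0.05]]]' >/dev/null; python3 -m pendant '[[[0,-35,0,0,0,0,0.01],[0,-70,0,0,0,0,0.02],[0,-105,0,0,0,0,0.03],[0,-140,0,0,0,0,0.03],[0,-170,0,0,0,0,0.03]]]' >/dev/null; python3 -m pendant '[[[0,0,0,0,0,0,0],[0,0,0,0,0,0,0]]]'>/dev/null;  python3 go.py .579 -.1325 .36 .066
```

```text
t 4.63 pos [ 0.5715 -0.0711  0.3787] open 0.273 grip 59.0 F [-0.3  1.2 -1.7]
shift [-61.8   3.5  18.6] turn [-0.0037 -0.0017  0.0006]
```

```bash
python3 -m pendant '[[[0,-25,1,0,-0.002,-0.001,0],[0,-50,3,5,-0.004,-0.002,0],[0,-62,3.5,19,-0.004,-0.002,0],[0,-62,3.5,19,-0.004,-0.002,0],[0,-62,3.5,19,-0.004,-0.002,0]]]' >/dev/null; python3 -m pendant '[[[0,0,0,0,0,0,0],[0,0,0,0,0,0,0]]]'>/dev/null;  python3 go.py .579 -.1325 .326 .066;  python3 -c "
from bench import ctrl;import cv2
a=ctrl.camera('side')[220:430,260:470,::-1];a2=ctrl.camera('top')[185:330,340:480,::-1]
a=cv2.resize(a,(560,560)) ;cv2.imwrite('pics/g2.png',a)"
```

```text
t 5.22 pos [ 0.5799 -0.1297  0.3621] open 0.275 grip 59.0 F [-0.4  0.5 -1.7]
shift [-2.7 -1.2 36.1] turn [0.0037 0.0013 0.0053]
```

View pics/g2.png

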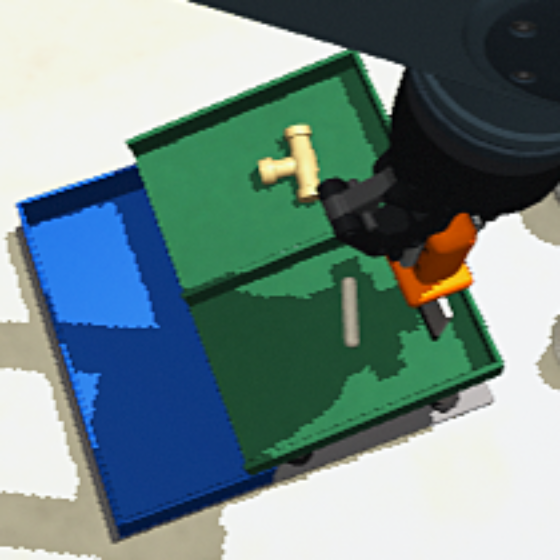

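The blade hangs over the bar's lane on the uphill side, with the bar at (350,312) in the crop still untouched. Descend.

```bash
python3 -m pendant '[[[0,-1.5,-0.5,8,0.002,0.001,0.003],[0,-2.7,-1,18,0.003,0.001,0.005],[0,-2.7,-1,28,0.003,0.001,0.005],[0,-2.7,-1,34,0.003,0.001,0.005],[0,-2.7,-1,35.5,0.003,0.001,0.005]]]' >/dev/null; python3 -m pendant '[[[0,0,0,0,0,0,0],[0,0,0,0,0,0,0]]]'>/dev/null;  python3 go.py .4515 -.1408 .2988 .066
```

```text
t 5.9 pos [ 0.5793 -0.134   0.3266] open 0.272 grip 59.0 F [-0.9  0.3 -0.4]
shift [   1.5 -128.    27.6] turn [ 0.0008  0.0008 -0.001 ]
```

```bash
for i in 1 2; do :; done
python3 -m pendant '[[[0,0,-5,1,0,0,0],[0,0,-12,2.5,0,0,0],[0,0,-20,4.2,0,0,0],[0,0,-28,6,0,0,0],[0,0,-36,7.6,0,0,0]]]' | grep -E "pos|force"
python3 -m pendant '[[[0,0,-8,1.7,0,0,0],[0,0,-16,3.4,0,0,0],[0,0,-24,5.1,0,0,0],[0,0,-32,6.8,0,0,0],[0,0,-40,8.5,0,0,0]]]' | grep -E "pos|force"
python3 go.py .4515 -.1408 .2988 .066;  python3 -c "
from bench import ctrl;import cv2
a=ctrl.camera('side')[220:430,260:470,::-1]
a=cv2.resize(a,(560,560)) ;cv2.imwrite('pics/g3.png',a)"
```

```text
eef_pos: [0.5422, -0.1363, 0.3189]
wrist_force: [-0.2, -0.1, -1.0]
grasp_force: 59.0
eef_pos: [0.5026, -0.1389, 0.3104]
wrist_force: [-0.4, -0.3, -0.6]
grasp_force: 59.0
t 6.73 pos [ 0.5026 -0.1389  0.3104] open 0.273 grip 59.0 F [-0.4 -0.3 -0.6]
shift [  1.4 -51.1  11.5] turn [ 0.0011  0.001  -0.0011]
```

View pics/g3.png

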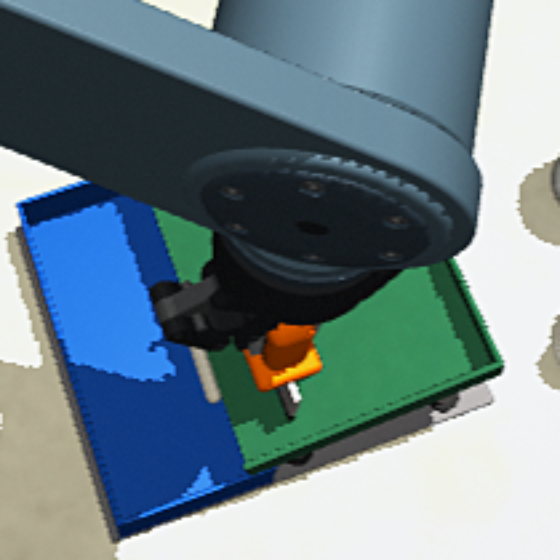

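The bar has slid ahead of the blade to the lip, near (207,375). I'll continue over the lip at the same pace.

```bash
python3 -m pendant '[[[0,0,-6,1.3,0,0,0],[0,0,-13,2.8,0,0,0],[0,0,-20,4.3,0,0,0],[0,0,-27,5.8,0,0,0],[0,0,-34,7.3,0,0,0]]]' | grep -E "pos|force"
python3 -m pendant '[[[0,0,-6,1.3,0,0,0],[0,0,-12,2.6,0,0,0],[0,0,-17,3.6,0,0,0],[0,0,-17,3.6,0,0,0],[0,0,-17,3.6,0,0,0]]]' | grep -E "pos|force"
python3 -m pendant '[[[0,0,0,-15,0,0,0],[0,0,0,-40,0,0,0],[0,0,10,-75,0,0,0],[0,30,30,-80,0,0,0],[0,65,55,-80,0,0,0]]]' | grep -E "pos|force"
python3 go.py .5387 .2641 .38 .1505;  python3 -c "
from bench import ctrl;import cv2,numpy as np
a=ctrl.camera('side')[220:430,260:470,::-1];b=ctrl.camera('top')[190:330,340:480,::-1]
a=np.hstack([cv2.resize(a,(400,400)),cv2.resize(b,(400,400))]) ;cv2.imwrite('pics/g4.png',a)
for c in('side','top'):print([(np.round(np.array(d['point'])*[640,480],1),round(d['confidence'],2)) for d in ctrl.boxes_of(c,'bar_center')])"
```

```text
eef_pos: [0.4688, -0.1411, 0.303]
wrist_force: [0.1, -0.2, -2.3]
grasp_force: 59.0
eef_pos: [0.4524, -0.1423, 0.2996]
wrist_force: [0.5, 0.5, -1.8]
grasp_force: 59.0
eef_pos: [0.5039, -0.076, 0.3835]
wrist_force: [0.7, -1.2, -1.3]
grasp_force: 59.2
t 8.03 pos [ 0.5039 -0.076   0.3835] open 0.276 grip 59.2 F [ 0.7 -1.2 -1.3]
shift [337.4  55.3   2.3] turn [ 0.0075  0.0051 -0.0898]
[(array([326.8, 370.3]), 0.4)]
[(array([427.9, 284.1]), 0.57)]
```

View pics/g4.png

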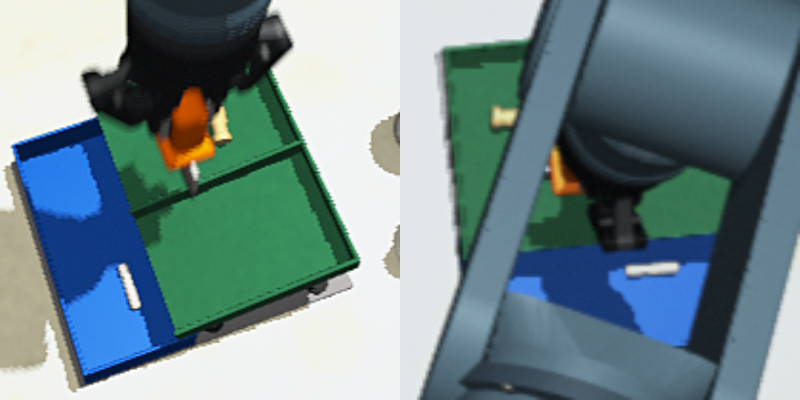

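The bar lies in the blue box (side crop (130,287), top crop (652,269)), and the tee is in its place. Now the scraper goes back.

```bash
python3 -m pendant '[[[0,35,6,0,0,0,-0.02],[0,70,12,0,0.003,0.002,-0.04],[0,105,18,0,0.005,0.003,-0.06],[0,140,24,0,0.007,0.005,-0.08],[0,170,29,0,0.007,0.005,-0.09]]]' >/dev/null
python3 go.py .5387 .2641 .38 .1505
```

```text
t 8.65 pos [0.5202 0.0975 0.3792] open 0.278 grip 59.3 F [ 0.8 -0.1 -1.6]
shift [161.8  43.9  -0.4] turn [-0.0063 -0.0044  0.0041]
```

```bash
python3 -m pendant '[[[0,35,9,0,0,0,0],[0,70,18,0,-0.002,-0.001,0],[0,105,27,0,-0.003,-0.002,0],[0,138,36,0,-0.004,-0.002,0],[0,160,43,0,-0.004,-0.002,0]]]' >/dev/null
python3 -m pendant '[[[0,0,0,0,0,0,0],[0,0,0,0,0,0,0],[0,0,0,0,0,0,0]]]' >/dev/null
python3 go.py .5387 .2641 .30 .1505
```

```text
t 9.32 pos [0.5382 0.2601 0.3793] open 0.27 grip 59.3 F [ 0.6  0.3 -1.5]
shift [ 3.7  1.3 79.3] turn [-0.003  -0.0014  0.0035]
```

```bash
python3 -m pendant '[[[0,3.5,1.2,15,-0.003,-0.001,0.003],[0,3.5,1.2,40,-0.003,-0.001,0.003],[0,3.5,1.2,65,-0.003,-0.001,0.003],[0,3.5,1.2,79,-0.003,-0.001,0.003],[0,3.5,1.2,79,-0.003,-0.001,0.003]]]' >/dev/null
python3 -m pendant '[[[0,0,0,0,0,0,0],[0,0,0,0,0,0,0]]]' >/dev/null
python3 go.py .5387 .2641 .2425 .1505
```

```text
t 9.9 pos [0.5393 0.2643 0.3022] open 0.279 grip 59.3 F [ 0.5 -0.4 -1.4]
shift [-0.2 -0.8 59.7] turn [ 0.003  -0.0013  0.    ]
```

```bash
python3 -m pendant '[[[0,0,-0.5,10,0.001,0,0],[0,0,-0.5,24,0.001,0,0],[0,0,-0.5,38,0.001,0,0],[0,0,-0.5,50,0.001,0,0],[0,0,-0.5,57,0.001,0,0]]]' |grep force
python3 -m pendant '[[[0,0,0,1,0,0,0],[0,0,0,2,0,0,0],[0,0,0,2,0,0,0]]]' |grep force
python3 go.py .5387 .2641 .2425 .1505
```

```text
wrist_force: [-0.4, -0.1, -2.8]
grasp_force: 59.3
wrist_force: [0.1, -0.2, -0.9]
grasp_force: 59.4
t 10.57 pos [0.5383 0.2653 0.2421] open 0.273 grip 59.4 F [ 0.1 -0.2 -0.9]
shift [-1.2  0.2 -0.4] turn [ 0.0007 -0.0012  0.0016]
```

Seated at the original height. Release, then rise.

```bash
python3 -m pendant '[[[0.4,0,0,0,0,0,0],[0.6,0,0,0,0,0,0],[1,0,0,0,0,0,0],[1,0,0,0,0,0,0],[1,0,0,0,0,0,0]]]' |grep -E "force|opening"
python3 -m pendant '[[[1,0,0,0,0,0,0],[1,0,0,0,0,0,0],[1,0,0,-10,0,0,0],[1,0,0,-30,0,0,0],[1,0,0,-60,0,0,0]]]' |grep -E "force|opening"
python3 -m pendant '[[[1,0,0,-35,0,0,0],[1,0,0,-70,0,0,0],[1,30,0,-100,0,0,0],[1,65,0,-110,0,0,0],[1,100,0,-110,0,0,0]]]' |grep -E "force|opening|pos"
python3 -m pendant '[[[1,0,0,0,0,0,0],[1,0,0,0,0,0,0],[1,0,0,0,0,0,0]]]' >/dev/null
python3 -c "
from bench import ctrl;import cv2,numpy as np
a=ctrl.camera('side')[90:430,230:470,::-1];b=ctrl.camera('top')[190:330,190:480,::-1]
a=cv2.resize(a,(400,567));b=cv2.resize(b,(400,193));b=np.vstack([b,np.zeros((567-193,400,3),np.uint8)])
cv2.imwrite('pics/g5.png',np.hstack([a,b]))"
```

```text
wrist_force: [0.0, -0.3, 0.1]
opening: 0.942
grasp_force: 0.0
wrist_force: [0.0, 0.6, 0.6]
opening: 1.002
grasp_force: 0.0
eef_pos: [0.5238, 0.3648, 0.4184]
wrist_force: [0.9, -0.1, 0.4]
opening: 0.995
grasp_force: 0.0
```

View pics/g5.png

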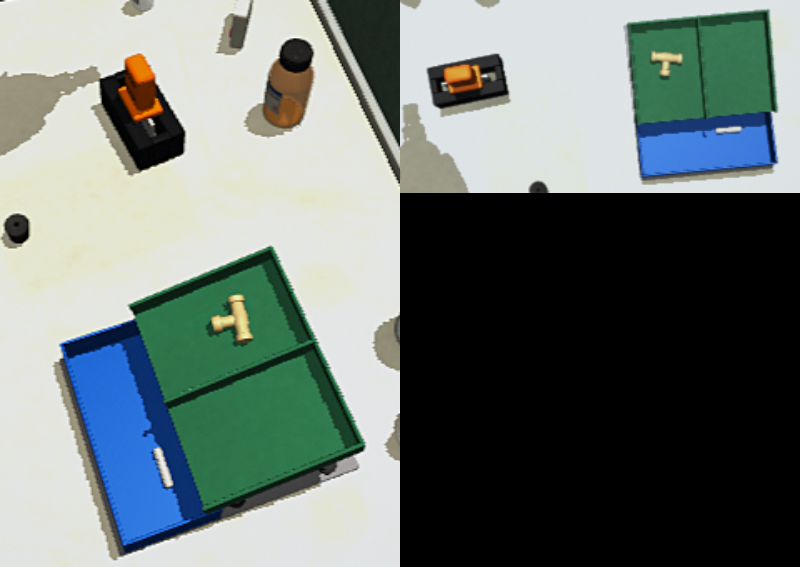

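The scraper hangs upright in its rest at (142,85) and the bar is in the box at (163,467). The tee at (235,318) hasn't moved, and the gripper is clear of everything.

```bash
python3 -c "
from bench import ctrl;print(ctrl.hand_in())"
```

```text
the job is handed in; nothing more can be done
None
```

I swept the stir bar into the blue box with the scraper, hung the scraper back in its rest and let go, left the brass fitting where it lay, and handed the job in; no verdict came back.

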